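# Feed a block from the gravity magazine to the drilling nest

### The job

Feed one block out of the bottom of the wooden gravity magazine by drawing its feeder handle towards the outlet until the block lies clear of the chute, then push the handle fully back so that the stack drops down and the next block lies on the magazine's floor. Then pick up the block that came out and set it down gently, flat, on the dark rubber pad of the drilling nest, between the two end stops, wholly on the pad and lying lengthwise along it.

Things in the scene. Friction and masses are not known exactly. Their poses are not given: they have to be found in the camera images.
- feeder_grip (a point): Grip point of the feeder handle, an upright dark dowel 24 mm thick, top 130 mm above the bench; the point is on its axis, 15 mm below the top. Site x is the slide direction. The feeder starts fully back: 125 mm along -x, to a stop, pushes out the lowest block; 125 mm back along +x, to a stop, lets the stack drop. It slides straight, takes 2 to 5 N and stays where left.
- block_a: Lowest block in the magazine: pale wood, 44 mm (x) by 80 mm (y) by 24 mm high, 58 g, origin at the centre of its underside, x along the handle's x. It lies 185 mm along -x from the handle, on a floor 10 mm above the bench. Fed out, it lies on the same floor 112 mm farther along -x, 55 mm clear of the chute; take it across its 44 mm. Offcuts of other sizes on the bench are not wanted.
- block_b: Next block, same size and origin, on top of block_a at the start (one more above it): underside 34 mm above the bench, 20 mm while on the feeder blade, 10 mm once dropped. It stays in the chute, an upright box of plywood walls 68 mm along x, 100 mm along y, its rim 84 mm above the bench.
- nest: Drilling nest: fixed plywood board, 116 mm (x) by 200 mm (y), with a dark rubber pad 72 mm (x) by 108 mm (y) at its middle, pad top 16 mm above the bench. A wooden stop 12 mm higher than the pad stands at each y end of the pad; the long sides are open. Origin at the board's underside, below the pad's centre. The block's 80 mm length goes along the nest's y, either way round.
There are look-alikes about, which are no part of the job. What is shaped like the nest but green is not meant.

How it is judged:
By the outcome, as a careful person would: the job done as asked, in the order asked, and still so for the second after the job is handed in, with the robot touching nothing.
It also fails if it takes over 51 s, if anything falls off the work surface, if the arm or the gripper's body presses on something with over 40 N, if the wrist force passes 120 N, or if a joint passes its speed limit or range.

### The arm

A 7-joint arm with a two-finger parallel gripper is mounted at the origin on the work surface. World frame = base frame: x ahead of the robot, y to its left, z up, the work surface at z = 0. Lengths are in m, angles in rad, forces in N, time in s.
With the tool pointing down it reaches from about 0.4 to 0.85 m from the base axis. Payload 4.5 kg.
Tool frame: the origin (TCP) lies at the very end of the fingers, on their centre line; the grasp point (between the pads) lies 19 mm behind it; z points along the fingers, y is the line along which they close (so a half turn about z gives the same grasp; the last joint's range is limited). The gripper opens to 88 mm and grips with 3 to 60 N. Pads are 18 mm wide; open, the fingers measure 123 mm over their backs; the gripper's body (75 mm by 187 mm) begins 45 mm behind the grasp point.
Start: joints at [1.199, 0.689, -0.195, 1.565, 0.157, 0.902, -0.215], TCP at [0.247, -0.574, 0.239] pointing down, gripper open.
Joint ranges: [-3.01, 3.01], [-0.46, 2.08], [-1.47, 1.51], [0.13, 2.56], [-1, 4.14], [0.04, 2.09], [-2.66, 2.66]. Speed limits (rad/s): [2.57, 2.57, 3.14, 3.14, 3.14, 3.14, 3.14].

### API

Orientations are given as a unit quaternion [x, y, z, w].
In Python, from plant import r gives the robot as it stands. The module is installed in compiled form; this text tells all that it offers.
- The arm moves only by the tool step_arm, never from a script. Its argument "increments" is a list of rows, each a list of 2 entries, a list of its own where there are three numbers: the shift along the world's x, y, z in cm, then the turn, a rotation vector about the world's x, y, z in degrees. A call has exactly 10 rows; each row shifts and turns the commanded pose from where the row before left it; what a row does not reach is not made up. A row lasts 1/10 s, in which the tool goes at most 50 mm and 8.59 degrees, less where a joint would pass 70% of its speed; a pose out of reach is approached as far as the arm can. A call is refused whole if a number of a shift passes 5 or a number of a turn 8.59, either way. A call with a gripper value outside its range is refused whole. "fingers" is the opening, from 0 (shut) to 1 (fully open), set as the call begins (left out, the last holds). The fingers move at their own pace and stop on an object; "grip_force" is the grip in N (left out, the last holds). Time passes only in rows, so rows that do not move let the fingers close, or fill a call up. It gives the time, the measured TCP pose, the force, the opening and the grip force at its end, in the units of the state.
- r.get_state(): the state, without advancing time (a new reading comes with each control period).
- r.snapshot(name): name is "scene" or "top"; returns (picture, depth): 400x640x3 uint8, red, green, blue; 400x640 float32, m along the optical axis (not along the pixel's ray), 0 where there is no reading.
- r.calibration(name): a dict with "fov_y" (degrees; the focal length in pixels is half the picture's height over the tangent of half this angle, whatever the lens; pixels are square), "cx", "cy" (the principal point, pixels), "R" (3x3) and "t" (3): a world point X has camera coordinates R X + t. Camera axes: x right, y down, z forward; pixel columns grow to the right and rows downward; lengths in m; the calibration is good to about 2 mm. A picture is of the moment at which its call begins. calibration takes no time and is no camera call.
- r.finish_job(): hands the job in; it is judged then, once.
The state is a dict: "clock": time; "q": joint angles; "qd": joint speeds; "joint_torque": joint torques, N m; "tool_pos": TCP position; "eef_rot": TCP orientation; "contact_force": force on the tool from outside, world axes, zero at the start; "moment": the same for the moment, N m; "opening": opening from 0.0 (shut) to 1.0 (fully open); "finger_force": force on a finger pad.
Only numpy, scipy, OpenCV 4.12 (cv2) and the standard library are available. Lean on these libraries where they do the work, as an engineer would, in place of code of your own. Each camera call takes 0.05 s, during which the arm holds its last target. There are 200 camera calls.

## Working session

There is one attempt and no reset: what is moved stays moved. The work goes in short steps, Python scripts to look and compute and a tool call to move; the robot and the scene stay as the last step left them, time stands still between calls to the robot, and variables do not carry over. Pictures are saved under pics/ and viewed, at most 10 in all, crops included, and the job is handed in when it is done.

Besides the shell and the picture viewer there is one more tool, called after "Emit:" as name(argument=value, ...), one argument or row to a line, values as JSON. step_arm: Moves the arm, as the interface text tells. Its arguments: {"type":"object","properties":{"increments":{"type":"array","items":{"type":"array"}},"fingers":{"type":"number"},"grip_force":{"type":"number"}},"required":["increments"]}

```bash
mkdir -p pics
cat > h.py <<'E'
import numpy as np, cv2
from plant import r
def cam(n):
    c=r.calibration(n); f=200/np.tan(np.radians(c["fov_y"])/2); return f,c["cx"],c["cy"],np.array(c["R"]),np.array(c["t"])
def cloud(n,d):
    f,cx,cy,R,t=cam(n); v,u=np.mgrid[:400,:640]
    P=np.stack([(u-cx)/f*d,(v-cy)/f*d,d],-1); return (P-t)@R
def onz(n,u,v,z):
    f,cx,cy,R,t=cam(n); ray=R.T@np.array([(u-cx)/f,(v-cy)/f,1]); o=-R.T@t
    return o+ray*(z-o[2])/ray[2]
E
python3 - <<'E'
from h import *
for n in("top","scene"):
    p,d=r.snapshot(n); np.savez(f"{n}0.npz",p=p,d=d)
    cv2.imwrite(f"pics/{n}0.png",cv2.resize(p[...,::-1],(800,500),interpolation=cv2.INTER_CUBIC))
    print(n,r.calibration(n))
s=r.get_state();print(s)
E
```

```text
top {'fov_y': 48.73040118705859, 'cx': 324.3541389798675, 'cy': 190.24347736722254, 'R': array([[-0.00404909, -0.99995534, -0.00854006],
       [-0.9969259 ,  0.00470476, -0.0782088 ],
       [ 0.07824548,  0.00819714, -0.99690042]]), 't': array([0.01640461, 0.47716375, 1.02741258])}
scene {'fov_y': 44.55286792072528, 'cx': 329.1238780264131, 'cy': 211.14335658234205, 'R': array([[ 0.79798212,  0.60258463, -0.0107841 ],
       [ 0.44354453, -0.59929725, -0.66641658],
       [-0.40803527,  0.52700528, -0.74550161]]), 't': array([-0.35645242, -0.14466935,  1.31891472])}
{'clock': 0.1, 'q': array([ 1.19879074,  0.68986938, -0.1944915 ,  1.56617668,  0.15730681,
        0.90253328, -0.21512782]), 'qd': array([ 0.00108203, -0.00167389, -0.00182797, -0.00270565, -0.00160095,
       -0.00079172,  0.00040976]), 'joint_torque': array([-3.25882262e-03, -5.28500783e+01, -1.27160367e+00, -1.53836846e+01,
       -5.25677903e-02,  1.89990591e-03,  5.61638535e-05]), 'tool_pos': array([ 0.24645347, -0.57376663,  0.23802559]), 'eef_rot': array([ 9.79483137e-01,  2.01524555e-01, -2.31490316e-04, -7.64571205e-04]), 'contact_force': array([ 0.23429048,  0.56012838, -0.10340794]), 'moment': array([ 0.03271051, -0.04266083,  0.01097206]), 'finger_force': 0.0, 'opening': 0.9994554952903573}
```

View pics/top0.png

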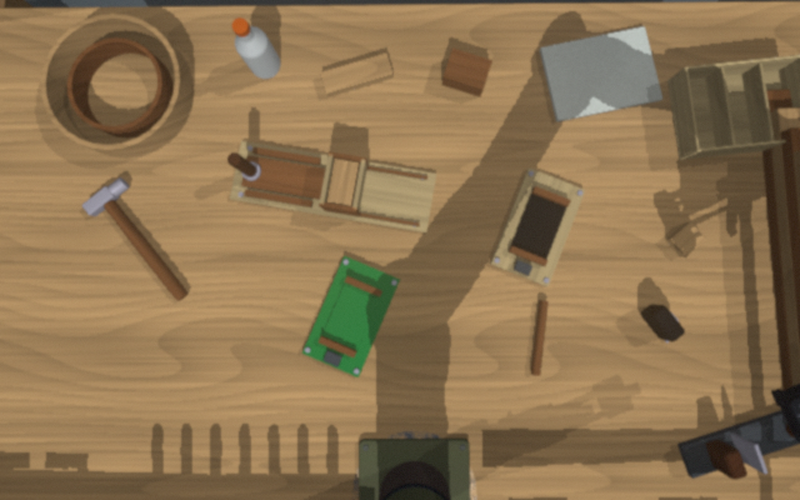

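View pics/scene0.png

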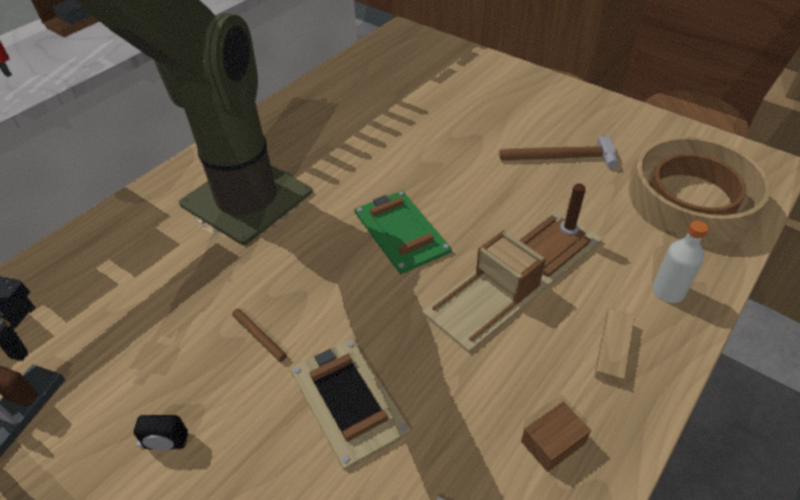

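The top view shows the magazine: handle top about (236,160), chute (345,182), outlet tray to the right. The nest is at (538,226), and the green decoy at (350,318). I'll enlarge both for closer readings.

Run:
```python
from h import *
p=np.load("top0.npz")["p"][...,::-1]
a=cv2.resize(p[105:190,175:355],(800,378),interpolation=cv2.INTER_CUBIC)   # s=4.444
b=cv2.resize(p[130:232,385:475],(529,600),interpolation=cv2.INTER_CUBIC)   # s=5.882
cv2.imwrite("pics/a.png",a);cv2.imwrite("pics/b.png",b)
```

```text
(no output)
```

View pics/a.png

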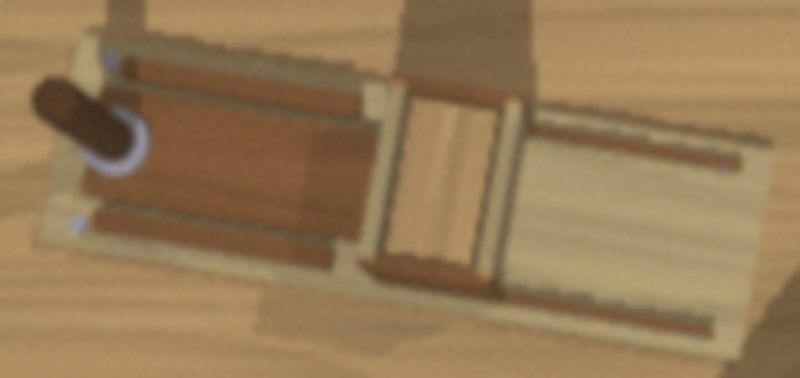

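View pics/b.png

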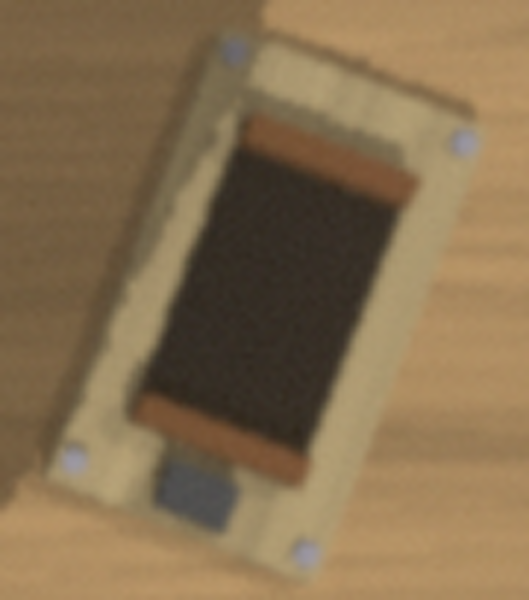

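Crop a: dowel top centre is about (55,98), its base ring (115,142), and the floor board corners (85,30), (772,142), (738,358), (40,240). Crop b: the nest screws are at (233,50), (464,143), (306,551), (75,460), with the pad between the two stops.

Run:
```python
from h import *
A=lambda x,y,z:onz("top",175+(x+.5)/4.444-.5,105+(y+.5)/4.444-.5,z)
B=lambda x,y,z:onz("top",385+(x+.5)/5.882-.5,130+(y+.5)/5.882-.5,z)
print("dowel top",A(55,98,.13),"base ring",A(115,142,.016))
bc=np.array([A(*q,.010) for q in[(85,30),(772,142),(738,358),(40,240)]]);print("floor",bc)
ch=np.array([A(*q,.084) for q in[(395,80),(523,97),(493,297),(360,262)]]);print("rim",ch,ch.mean(0))
for a,b in((0,1),(3,2)):
    d=bc[a]-bc[b];print("ang x",np.degrees(np.arctan2(d[1],d[0])),np.linalg.norm(d))
for z,cs in((.012,[(233,50),(464,143),(306,551),(75,460)]),(.01,[(222,30),(482,118),(312,580),(48,478)]),(.016,[(243,148),(402,205),(308,450),(148,392)])):
    c=np.array([B(*q,z) for q in cs]);print("nest",c.mean(0))
    for a,b in((0,3),(1,2),(0,1),(3,2)):
        d=c[a]-c[b];print("  ",np.degrees(np.arctan2(d[1],d[0])),np.linalg.norm(d))
# depth checks
d=np.load("top0.npz")["d"];P=cloud("top",d)
m=(P[...,2]>.105)&(P[...,2]<.14)&(P[...,1]>.2)&(P[...,1]<.5)&(P[...,0]>.5)&(P[...,0]<.75)
print("dowel cloud",m.sum(),P[m].mean(0),P[m].max(0))
m=(P[...,2]>.075)&(P[...,2]<.095)&(P[...,1]>.05)&(P[...,1]<.25)&(P[...,0]>.5)&(P[...,0]<.75)
q=P[m][:,:2].astype(np.float32);print("rim",len(q),cv2.minAreaRect(q),P[m].mean(0))
m=(P[...,2]>.006)&(P[...,2]<.035)&(P[...,1]>-.35)&(P[...,1]<-.08)&(P[...,0]>.37)&(P[...,0]<.64)
q=P[m][:,:2].astype(np.float32);print("nest",len(q),cv2.minAreaRect(q),np.median(P[m][:,2]))
```

```text
dowel top [0.60676649 0.3076743  0.13      ] base ring [0.6082873  0.31158264 0.016     ]
floor [[ 0.67160946  0.33088803  0.01      ]
 [ 0.60744611 -0.04394196  0.01      ]
 [ 0.4898972  -0.02468685  0.01      ]
 [ 0.55593794  0.3531279   0.01      ]]
rim [[0.62542192 0.15012134 0.084     ]
 [0.6162997  0.08524435 0.084     ]
 [0.51456812 0.10014149 0.084     ]
 [0.53261957 0.16711375 0.084     ]] [0.57222733 0.12565523 0.084     ]
ang x 80.286264472673 0.3802820739644017
ang x 80.08506125485309 0.3835431761917357
nest [ 0.49977094 -0.23861043  0.012     ]
   -21.925345026120713 0.1801557785454862
   -22.395636397875293 0.17875712616883765
   67.32479765580938 0.10076820801232153
   68.12422853233207 0.09929236963614294
nest [ 0.49989351 -0.23767994  0.01      ]
   -22.04635282451941 0.19741943576926616
   -21.464609108522932 0.20146765671247072
   70.61336099631814 0.1114061254938413
   68.52585157443771 0.11333730027684556
nest [ 0.49993964 -0.23993409  0.016     ]
   -22.187628957082485 0.10688947317094531
   -22.16726637321061 0.10689187647761483
   69.6492873298909 0.06794450577012749
   69.64624224487564 0.0679823982682213
dowel cloud 129 [0.60461091 0.3063592  0.1243452 ] [0.61842414 0.31988166 0.13337481]
rim 1244 ((0.5744928121566772, 0.12687045335769653), (0.06859149038791656, 0.10081274807453156), 79.8355941772461) [0.5740693  0.12698427 0.08147507]
nest 4058 ((0.4987918734550476, -0.2389986515045166), (0.11697656661272049, 0.20117288827896118), 67.77297973632812) 0.012594256021104065
```

The measurements agree with the given sizes: the handle-to-chute distance is 185 mm, the slide axis is 79.9°, and the board and rim sizes match. The nest centre is (0.4995, -0.239) with its long axis at -22°. Now I'll move to above the handle, turning the closing line onto the slide axis.

Emit:
step_arm(
  increments=[
    [[2.5,3.7,0],[0,0,-1.7]],
    [[2.5,3.7,0],[0,0,-1.7]],
    [[2.5,3.7,0],[0,0,-1.7]],
    [[2.5,3.7,0],[0,0,-1.7]],
    [[2.5,3.7,0],[0,0,-1.7]],
    [[2.5,3.7,0],[0,0,-1.7]],
    [[2.5,3.7,0],[0,0,-1.7]],
    [[2.5,3.7,0],[0,0,-1.7]],
    [[2.5,3.7,0],[0,0,-1.7]],
    [[2.5,3.7,0],[0,0,-1.7]],
  ],
  fingers=1,
)

```text
clock: 1.1
tool_pos: [0.4973, -0.2026, 0.2385]
eef_rot: [0.999, 0.054, -0.0, -0.0]
contact_force: [0.5, -0.5, -0.0]
opening: 0.999
finger_force: 0.0
```

Emit:
step_arm(
  increments=[
    [[1.1,4.8,0],[0,0,-1.6]],
    [[1.1,4.8,0],[0,0,-1.6]],
    [[1.1,4.8,0],[0,0,-1.6]],
    [[1.1,4.8,0],[0,0,-1.6]],
    [[1.1,4.8,0],[0,0,-1.6]],
    [[1.1,4.8,0],[0,0,-1.6]],
    [[1.1,4.8,0],[0,0,-1.6]],
    [[1.1,4.8,0],[0,0,-1.6]],
    [[1.1,4.8,0],[0,0,-1.6]],
    [[1.1,4.8,0],[0,0,-1.6]],
  ],
)

```text
clock: 2.1
tool_pos: [0.6065, 0.2777, 0.2383]
eef_rot: [0.996, -0.085, -0.0, 0.0]
contact_force: [0.8, -0.0, 0.8]
opening: 1.003
finger_force: 0.0
```

Emit:
step_arm(
  increments=[
    [[0,1.6,0],[0,0,-0.3]],
    [[0,1.5,0],[0,0,0]],
    [[0,0,-2],[0,0,0]],
    [[0,0,-2],[0,0,0]],
    [[0,0,-2],[0,0,0]],
    [[0,0,-2],[0,0,0]],
    [[0,0,-2],[0,0,0]],
    [[0,0,-2],[0,0,0]],
    [[0,0,-1.5],[0,0,0]],
    [[0,0,-0.7],[0,0,0]],
  ],
)

```text
clock: 3.1
tool_pos: [0.6061, 0.305, 0.0952]
eef_rot: [0.996, -0.088, -0.001, 0.001]
contact_force: [-0.8, 1.0, 0.8]
opening: 1.004
finger_force: 0.0
```

Emit:
step_arm(
  increments=[
    [[0,0,0],[0,0,0]],
    [[0,0,0],[0,0,0]],
    [[0,0,0],[0,0,0]],
    [[0,0,0],[0,0,0]],
    [[0,0,0],[0,0,0]],
    [[0,0,0],[0,0,0]],
    [[0,0,0],[0,0,0]],
    [[0,0,0],[0,0,0]],
    [[0,0,0],[0,0,0]],
    [[0,0,0],[0,0,0]],
  ],
  fingers=0,
  grip_force=25,
)

```text
clock: 4.1
tool_pos: [0.6068, 0.3071, 0.0968]
eef_rot: [0.996, -0.087, 0.0, -0.0]
contact_force: [0.4, 1.3, -0.6]
opening: 0.262
finger_force: 25.0
```

Dowel held (23 mm between the pads). Drawing it 125 mm.

Emit:
step_arm(
  increments=[
    [[-0.1,-0.7,0],[0,0,0]],
    [[-0.2,-1.3,0],[0,0,0]],
    [[-0.3,-1.5,0],[0,0,0]],
    [[-0.3,-1.5,0],[0,0,0]],
    [[-0.3,-1.6,0],[0,0,0]],
    [[-0.3,-1.5,0],[0,0,0]],
    [[-0.3,-1.5,0],[0,0,0]],
    [[-0.2,-1.3,0],[0,0,0]],
    [[-0.1,-0.8,0],[0,0,0]],
    [[-0.1,-0.6,0],[0,0,0]],
  ],
)

```text
clock: 5.1
tool_pos: [0.5851, 0.1853, 0.0969]
eef_rot: [0.996, -0.087, 0.001, -0.002]
contact_force: [4.6, 12.6, -7.0]
opening: 0.263
finger_force: 25.0
```

Run:
```python
from h import *
p,d=r.snapshot("scene"); np.savez("s1.npz",p=p,d=d)
cv2.imwrite("pics/s1.png",cv2.resize(p[120:300,320:500,::-1],(600,600),interpolation=cv2.INTER_CUBIC))
s=r.get_state();print(s["tool_pos"],s["contact_force"],s["opening"])
```

```text
[0.58511696 0.18543238 0.0968036 ] [ 3.7511377   4.67417831 -4.45079235] 0.2656446779228545
```

View pics/s1.png

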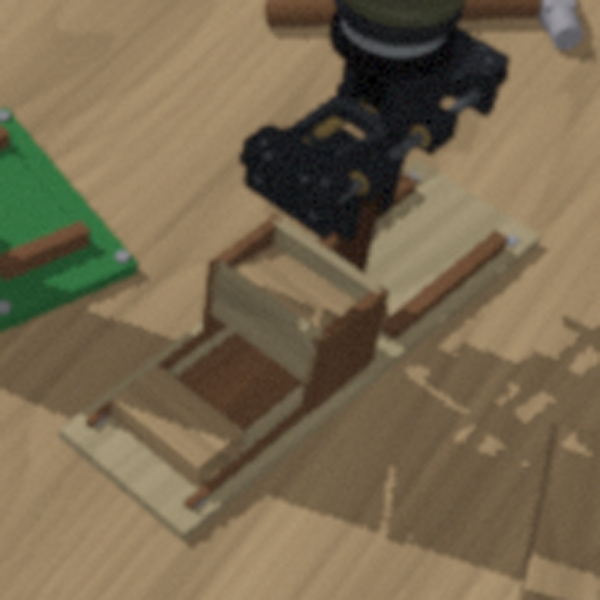

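The picture shows the block out in the tray at about (170,430), square and well clear of the chute, with the blade behind it. The handle has moved 124 mm, so I'll nudge it to the stop and then push it fully back.

Emit:
step_arm(
  increments=[
    [[-0.05,-0.3,0],[0,0,0]],
    [[0,0,0],[0,0,0]],
    [[0,0,0],[0,0,0]],
    [[0.1,0.6,0],[0,0,0]],
    [[0.2,1.0,0],[0,0,0]],
    [[0.2,1.3,0],[0,0,0]],
    [[0.3,1.5,0],[0,0,0]],
    [[0.3,1.5,0],[0,0,0]],
    [[0.3,1.5,0],[0,0,0]],
    [[0.3,1.5,0],[0,0,0]],
  ],
)

```text
clock: 6.15
tool_pos: [0.6005, 0.2715, 0.0967]
eef_rot: [0.996, -0.087, -0.001, 0.0]
contact_force: [-2.6, -3.1, 3.1]
opening: 0.267
finger_force: 25.0
```

Emit:
step_arm(
  increments=[
    [[0.2,1.3,0],[0,0,0]],
    [[0.15,1.0,0],[0,0,0]],
    [[0.1,0.7,0],[0,0,0]],
    [[0.1,0.5,0],[0,0,0]],
    [[0.05,0.3,0],[0,0,0]],
    [[0,0.2,0],[0,0,0]],
    [[0,0,0],[0,0,0]],
    [[0,0,0],[0,0,0]],
    [[0,0,0],[0,0,0]],
    [[0,0,0],[0,0,0]],
  ],
)

```text
clock: 7.15
tool_pos: [0.6071, 0.3086, 0.0967]
eef_rot: [0.996, -0.088, -0.0, 0.001]
contact_force: [-2.2, -4.4, 4.6]
opening: 0.266
finger_force: 25.0
```

Emit:
step_arm(
  increments=[
    [[0.05,0.2,0],[0,0,0]],
    [[0,0.1,0],[0,0,0]],
    [[0,0,0],[0,0,0]],
    [[0,0,0],[0,0,0]],
    [[0,0,0],[0,0,0]],
    [[0,0,0],[0,0,0]],
    [[0,0,0],[0,0,0]],
    [[0,0,0],[0,0,0]],
    [[0,0,0],[0,0,0]],
    [[0,0,0],[0,0,0]],
  ],
)

```text
clock: 8.15
tool_pos: [0.6071, 0.3086, 0.0967]
eef_rot: [0.996, -0.089, -0.001, 0.003]
contact_force: [-4.8, -10.1, 7.5]
opening: 0.263
finger_force: 25.0
```

At the stop: the force rises with no further motion. Release and rise, then travel to above the fed block.

Emit:
step_arm(
  increments=[
    [[0,0,0],[0,0,0]],
    [[0,0,0],[0,0,0]],
    [[0,0,0],[0,0,0]],
    [[0,0,0],[0,0,0]],
    [[0,0,0],[0,0,0]],
    [[0,0,2],[0,0,0]],
    [[0,0,4],[0,0,0]],
    [[0,0,4],[0,0,0]],
    [[-0.6,-3,3],[0,0,0]],
    [[-0.8,-4,2],[0,0,0]],
  ],
  fingers=1,
)

```text
clock: 9.15
tool_pos: [0.5945, 0.2455, 0.2493]
eef_rot: [0.996, -0.085, 0.002, -0.002]
contact_force: [1.1, -1.2, -0.2]
opening: 1.001
finger_force: 0.0
```

Run:
```python
from h import *
s=r.get_state();print(s["tool_pos"],s["opening"])
for n in("top","scene"):
    p,d=r.snapshot(n); np.savez(n+"2.npz",p=p,d=d)
    c=p[95:195,185:355] if n=="top" else p[120:300,320:500]
    cv2.imwrite(f"pics/{n}2.png",cv2.resize(c[...,::-1],(799,470) if n=="top" else (600,600),interpolation=cv2.INTER_CUBIC))
P=cloud("top",np.load("top2.npz")["d"])
c=np.array([.555,.0166]);a=np.radians(79.9);ux=np.array([np.cos(a),np.sin(a)]);uy=np.array([-ux[1],ux[0]])
e=P[...,:2]-c; ex=e@ux;ey=e@uy
m=(abs(ex)<.045)&(abs(ey)<.05)&(P[...,2]>.027)&(P[...,2]<.045)
q=P[m][:,:2].astype(np.float32);print("block",len(q),cv2.minAreaRect(q),P[m].mean(0))
ct=np.array([.5745,.127]);e=P[...,:2]-ct
m=(abs(e@ux)<.014)&(abs(e@uy)<.03);print("stack top z",np.median(P[m][:,2]))
P=cloud("top",np.load("top0.npz")["d"]);print("before",np.median(P[m][:,2]))
```

```text
[0.59449917 0.24551753 0.24926116] 1.0005566005399322
block 630 ((0.5543445944786072, 0.016735415905714035), (0.043963391333818436, 0.07976733893156052), 79.92649841308594) [0.55413333 0.0166864  0.03286507]
stack top z 0.05776767605726399
before 0.08087404424115543
```

View pics/scene2.png

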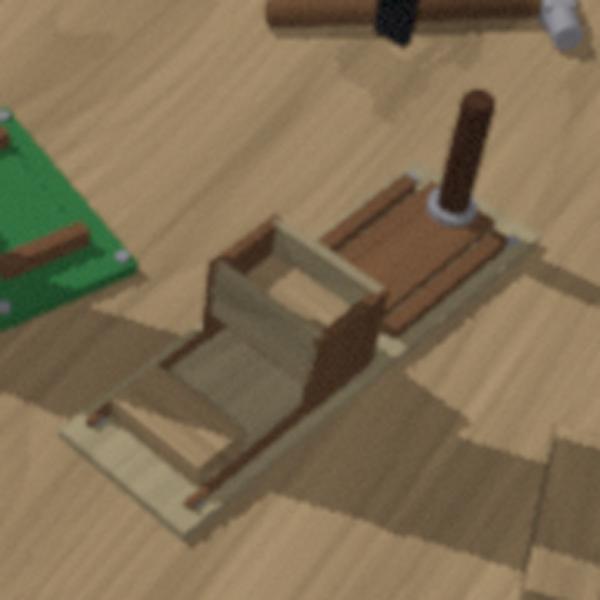

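The handle is fully back, and the stack top fell from 81 to 58 mm, so it dropped one block. The fed block lies at (0.554, 0.017), at 79.9°, on the tray at (170,430) in the crop. Approaching it now; the gripper body must stay above the 84 mm rim, so the first grip will be shallow.

Emit:
step_arm(
  increments=[
    [[-0.8,-4.6,0],[0,0,0]],
    [[-0.8,-4.6,0],[0,0,0]],
    [[-0.8,-4.6,0],[0,0,0]],
    [[-0.8,-4.6,0],[0,0,0]],
    [[-0.8,-4.4,0],[0,0,0]],
    [[0,0,-4],[0,0,0]],
    [[0,0,-5],[0,0,0]],
    [[0,0,-5],[0,0,0]],
    [[0,0,-4],[0,0,0]],
    [[0,0,0],[0,0,0]],
  ],
)

```text
clock: 10.25
tool_pos: [0.55, 0.0151, 0.0619]
eef_rot: [0.996, -0.087, -0.005, 0.001]
contact_force: [-0.7, 0.5, -0.1]
opening: 0.997
finger_force: 0.0
```

Emit:
step_arm(
  increments=[
    [[0.2,0.1,0],[0,0,0]],
    [[0.1,0,0],[0,0,0]],
    [[0,0,-1],[0,0,0]],
    [[0,0,-1],[0,0,0]],
    [[0,0,-0.6],[0,0,0]],
    [[0,0,-0.5],[0,0,0]],
    [[0,0,-0.3],[0,0,0]],
    [[0,0,0],[0,0,0]],
    [[0,0,0],[0,0,0]],
    [[0,0,0],[0,0,0]],
  ],
)

```text
clock: 11.25
tool_pos: [0.5569, 0.0157, 0.033]
eef_rot: [0.996, -0.088, 0.0, 0.0]
contact_force: [-0.1, -0.6, 0.8]
opening: 1.002
finger_force: 0.0
```

Emit:
step_arm(
  increments=[
    [[-0.2,0.1,-0.2],[0,0,0]],
    [[0,0,-0.2],[0,0,0]],
    [[0,0,-0.2],[0,0,0]],
    [[0,0,-0.1],[0,0,0]],
    [[0,0,0],[0,0,0]],
    [[0,0,0],[0,0,0]],
    [[0,0,0],[0,0,0]],
    [[0,0,0],[0,0,0]],
    [[0,0,0],[0,0,0]],
    [[0,0,0],[0,0,0]],
  ],
)

```text
clock: 12.25
tool_pos: [0.5548, 0.0167, 0.0258]
eef_rot: [0.996, -0.088, 0.0, 0.0]
contact_force: [-0.9, 0.7, -0.5]
opening: 1.0
finger_force: 0.0
```

Emit:
step_arm(
  increments=[
    [[0,0,0],[0,0,0]],
    [[0,0,0],[0,0,0]],
    [[0,0,0],[0,0,0]],
    [[0,0,0],[0,0,0]],
    [[0,0,0],[0,0,0]],
    [[0,0,0],[0,0,0]],
    [[0,0,0],[0,0,0]],
    [[0,0,0],[0,0,0]],
    [[-0.1,-0.4,0],[0,0,0]],
    [[-0.1,-0.4,0],[0,0,0]],
  ],
  fingers=0,
  grip_force=12,
)

```text
clock: 13.25
tool_pos: [0.5527, 0.0086, 0.0257]
eef_rot: [0.996, -0.087, 0.0, 0.0]
contact_force: [-0.5, -0.1, 0.1]
opening: 0.496
finger_force: 12.0
```

Gripped at 43.6 mm. I'll drag it a little farther from the chute on the tray, then regrip deeper.

Emit:
step_arm(
  increments=[
    [[-0.1,-0.4,0],[0,0,0]],
    [[-0.1,-0.4,0],[0,0,0]],
    [[-0.1,-0.4,0],[0,0,0]],
    [[0,-0.3,0],[0,0,0]],
    [[0,0,0],[0,0,0]],
    [[0,0,0],[0,0,0]],
    [[0,0,0],[0,0,0]],
    [[0,0,0],[0,0,0]],
    [[0,0,0],[0,0,0]],
    [[0,0,0],[0,0,0]],
  ],
)

```text
clock: 14.25
tool_pos: [0.5498, -0.0061, 0.0257]
eef_rot: [0.996, -0.087, 0.0, -0.0]
contact_force: [0.3, -0.0, -0.1]
opening: 0.497
finger_force: 12.0
```

Emit:
step_arm(
  increments=[
    [[0,0,0],[0,0,0]],
    [[0,0,0],[0,0,0]],
    [[0,0,0],[0,0,0]],
    [[0,0,-0.3],[0,0,0]],
    [[0,0,-0.3],[0,0,0]],
    [[0,0,-0.2],[0,0,0]],
    [[0,0,-0.1],[0,0,0]],
    [[0,0,0],[0,0,0]],
    [[0,0,0],[0,0,0]],
    [[0,0,0],[0,0,0]],
  ],
  fingers=0.75,
)

```text
clock: 15.25
tool_pos: [0.5498, -0.0063, 0.0168]
eef_rot: [0.996, -0.088, 0.0, 0.0]
contact_force: [0.4, -0.7, 1.0]
opening: 0.746
finger_force: 0.0
```

Emit:
step_arm(
  increments=[
    [[0,0,0],[0,0,0]],
    [[0,0,0],[0,0,0]],
    [[0,0,0],[0,0,0]],
    [[0,0,0],[0,0,0]],
    [[0,0,0],[0,0,0]],
    [[0,0,0],[0,0,0]],
    [[0,0,0.5],[0,0,0]],
    [[0,0,1],[0,0,0]],
    [[0,0,2],[0,0,0]],
    [[0,0,2.5],[0,0,0]],
  ],
  fingers=0,
  grip_force=15,
)

```text
clock: 16.25
tool_pos: [0.5491, -0.0063, 0.0774]
eef_rot: [0.996, -0.088, -0.001, 0.0]
contact_force: [0.8, 0.4, 0.8]
opening: 0.501
finger_force: 15.0
```

Block lifted (44 mm). Carrying it to above the nest and turning 12°.

Emit:
step_arm(
  increments=[
    [[-0.5,-1.5,0],[0,0,-1.2]],
    [[-0.5,-2.6,0],[0,0,-1.2]],
    [[-0.5,-2.8,0],[0,0,-1.2]],
    [[-0.5,-2.8,0],[0,0,-1.2]],
    [[-0.5,-2.8,0],[0,0,-1.2]],
    [[-0.5,-2.8,0],[0,0,-1.2]],
    [[-0.5,-2.7,0],[0,0,-1.2]],
    [[-0.5,-2.4,0],[0,0,-1.2]],
    [[-0.5,-1.7,0],[0,0,-1.2]],
    [[-0.5,-1.2,0],[0,0,-1.2]],
  ],
)

```text
clock: 17.25
tool_pos: [0.4982, -0.2418, 0.0765]
eef_rot: [0.981, -0.193, -0.0, 0.001]
contact_force: [0.1, -0.4, -0.7]
opening: 0.498
finger_force: 15.0
```

Emit:
step_arm(
  increments=[
    [[0,0,0],[0,0,0]],
    [[0,0,0],[0,0,0]],
    [[0,0,-0.5],[0,0,0]],
    [[0,0,-0.7],[0,0,0]],
    [[0,0,-0.7],[0,0,0]],
    [[0,0,-0.6],[0,0,0]],
    [[0,0,-0.4],[0,0,0]],
    [[0,0,-0.2],[0,0,0]],
    [[0,0,0],[0,0,0]],
    [[0,0,0],[0,0,0]],
  ],
)

```text
clock: 18.25
tool_pos: [0.4998, -0.2394, 0.0458]
eef_rot: [0.982, -0.191, 0.0, 0.0]
contact_force: [0.8, 0.3, -0.3]
opening: 0.495
finger_force: 15.0
```

Run:
```python
from h import *
s=r.get_state();print(s["tool_pos"],s["eef_rot"],s["contact_force"],s["opening"])
p,d=r.snapshot("scene")
cv2.imwrite("pics/s3.png",cv2.resize(p[230:390,210:350,::-1],(525,600),interpolation=cv2.INTER_CUBIC))
```

```text
[ 0.49984732 -0.2393692   0.04583587] [ 9.81535747e-01 -1.91278735e-01  1.23781863e-04  8.71031353e-05] [ 0.80565944  0.28510325 -0.30051795] 0.4945182677606716
```

View pics/s3.png

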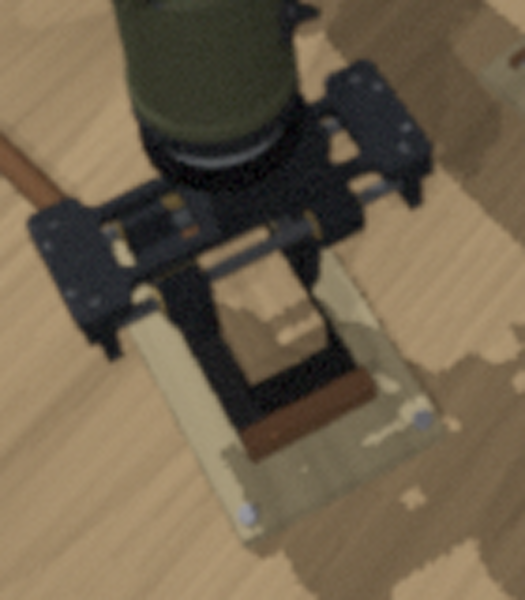

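The picture shows the block (265,310) over the dark pad, aligned between the stops. Lowering slowly.

Emit:
step_arm(
  increments=[
    [[0,0,-0.4],[0,0,0]],
    [[0,0,-0.4],[0,0,0]],
    [[0,0,-0.4],[0,0,0]],
    [[0,0,-0.3],[0,0,0]],
    [[0,0,-0.2],[0,0,0]],
    [[0,0,-0.2],[0,0,0]],
    [[0,0,-0.1],[0,0,0]],
    [[0,0,-0.1],[0,0,0]],
    [[0,0,0],[0,0,0]],
    [[0,0,0],[0,0,0]],
  ],
)

```text
clock: 19.3
tool_pos: [0.4998, -0.2393, 0.0248]
eef_rot: [0.982, -0.191, 0.0, 0.0]
contact_force: [-0.0, -0.2, -0.8]
opening: 0.495
finger_force: 15.0
```

Emit:
step_arm(
  increments=[
    [[0,0,-0.05],[0,0,0]],
    [[0,0,-0.05],[0,0,0]],
    [[0,0,-0.05],[0,0,0]],
    [[0,0,-0.05],[0,0,0]],
    [[0,0,0],[0,0,0]],
    [[0,0,0],[0,0,0]],
    [[0,0,0],[0,0,0]],
    [[0,0,0],[0,0,0]],
    [[0,0,0],[0,0,0]],
    [[0,0,0],[0,0,0]],
  ],
)

```text
clock: 20.3
tool_pos: [0.4997, -0.2393, 0.0228]
eef_rot: [0.982, -0.191, -0.0, 0.0]
contact_force: [-0.4, 0.1, 0.6]
opening: 0.5
finger_force: 15.0
```

Emit:
step_arm(
  increments=[
    [[0,0,-0.03],[0,0,0]],
    [[0,0,-0.03],[0,0,0]],
    [[0,0,-0.03],[0,0,0]],
    [[0,0,0],[0,0,0]],
    [[0,0,0],[0,0,0]],
    [[0,0,0],[0,0,0]],
    [[0,0,0],[0,0,0]],
    [[0,0,0],[0,0,0]],
    [[0,0,0],[0,0,0]],
    [[0,0,0],[0,0,0]],
  ],
)

```text
clock: 21.3
tool_pos: [0.4998, -0.2392, 0.0228]
eef_rot: [0.982, -0.191, 0.0, 0.0]
contact_force: [-2.0, 1.2, 8.6]
opening: 0.498
finger_force: 15.0
```

Contact: 8.6 N upward and z no longer falling. Release, rise and step back.

Emit:
step_arm(
  increments=[
    [[0,0,0.05],[0,0,0]],
    [[0,0,0],[0,0,0]],
    [[0,0,0],[0,0,0]],
    [[0,0,0],[0,0,0]],
    [[0,0,0],[0,0,0]],
    [[0,0,0],[0,0,0]],
    [[0,0,0],[0,0,0]],
    [[0,0,1],[0,0,0]],
    [[0,0,2],[0,0,0]],
    [[0,0,3],[0,0,0]],
  ],
  fingers=0.85,
)

```text
clock: 22.3
tool_pos: [0.4988, -0.2388, 0.0825]
eef_rot: [0.982, -0.191, -0.001, -0.0]
contact_force: [0.4, -0.7, 1.1]
opening: 0.849
finger_force: 0.0
```

Emit:
step_arm(
  increments=[
    [[0,0,4],[0,0,0]],
    [[0,0,4],[0,0,0]],
    [[0,-2,3],[0,0,0]],
    [[-1,-4,1],[0,0,0]],
    [[-1,-4,0],[0,0,0]],
    [[-1,-4,0],[0,0,0]],
    [[-1,-4,0],[0,0,0]],
    [[-1,-4,0],[0,0,0]],
    [[-1,-3,0],[0,0,0]],
    [[0,0,0],[0,0,0]],
  ],
)

```text
clock: 23.3
tool_pos: [0.4353, -0.4954, 0.2029]
eef_rot: [0.981, -0.195, -0.001, 0.003]
contact_force: [-0.1, -0.3, -0.7]
opening: 0.849
finger_force: 0.0
```

Run:
```python
from h import *
s=r.get_state();print(s["tool_pos"],s["contact_force"],s["clock"])
p,d=r.snapshot("top");P=cloud("top",d)
cv2.imwrite("pics/t4.png",cv2.resize(p[100:240,160:480,::-1],(800,350),interpolation=cv2.INTER_CUBIC))
m=(P[...,2]>.033)&(P[...,2]<.06)&(np.hypot(P[...,0]-.4995,P[...,1]+.239)<.06)
q=P[m][:,:2].astype(np.float32);print("block",len(q),cv2.minAreaRect(q),P[m][:,2].mean(),P[m][:,2].std())
```

```text
[ 0.43529796 -0.49539934  0.20294801] [-0.12958439 -0.26818273 -0.65192841] 23.3
block 655 ((0.4997108578681946, -0.23865243792533875), (0.044743191450834274, 0.08017593622207642), 68.02632141113281) 0.03854644349485577 0.0018942621447916796
```

View pics/t4.png

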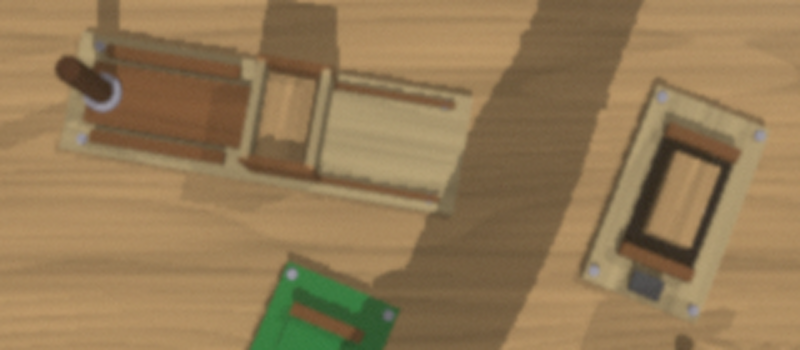

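The block lies flat and centred on the dark pad at (685,200), between the stops. The handle is back at (70,70), the stack has dropped, and the arm is clear.

```bash
python3 -c "
from plant import r
print(r.finish_job())"
```

```text
the job is handed in; nothing more can be done
None
```

I fed one block out, pushed the handle back to its stop so the stack dropped 24 mm, set the block flat and centred on the nest's dark pad, and handed the job in at about 23 s of the 51 s allowed; no verdict was returned.

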